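Put the paint palette away in its rack

TASK

The tape dispenser is standing in the way of the palette rack: first push it across the worktop onto the cork mat, centred on it and square with it. Then slide the white paint palette, narrow end first, into the rack's bottom slot until it is fully home against the back. Keep both down on the worktop all the time, not lifted or tipped, and leave the jar, the peg doll and the spring clamp where they are.

Things in the scene. Friction and masses are not known exactly. Their poses are not given: they have to be found in the camera images.
- rack: Low fixed plywood rack, 60 mm high, 165 mm wide, 145 mm deep. Origin: on the worktop, midway between its side walls. x axis points into the slot (mouth faces -x). Bottom slot: floor is the worktop, 118 mm wide, 24 mm high; side walls begin at x = -55 mm, flared cheeks widen the mouth to about 150 mm at x = -80 mm. The upper slot is taken by a dark board.
- slot_back (a point): Middle of the back stop's face at worktop height (rack x = +51 mm), axes as the rack's. With the palette home its centre lies 80 mm before this point, and 55 mm of it stand out in front of the side walls.
- palette: White ceramic paint palette, a flat rectangular tray 160 mm long (its x axis), 110 mm wide (y), 16 mm high with a raised rim and shallow wells, about 0.4 kg, lying on the worktop. Origin: centre of its underside. Either narrow end may go in first.
- dispenser: Red plastic desk tape dispenser, about 0.5 kg. Base block 150 mm long (x axis), 76 mm wide (y), 34 mm high with upright sides; the clear tape roll between two narrow cheeks rises to 72 mm over the middle and +x part of it. Origin: centre of its underside. It starts standing in front of the rack's mouth.
- mat: Thin rectangular cork mat let flush into the worktop, 180 mm long (x axis) and 100 mm wide (y), 1 mm high and no obstacle. Origin: its centre. The dispenser may face either way along it.
- jar: Cobalt glass marble jar with a metal screw lid, 72 mm across, 100 mm high; bystander. Origin: centre of its underside.
- doll: Cherry wood peg doll blank, 46 mm across, 95 mm high; bystander. Origin: centre of its underside.
- clamp: Chrome spring clamp lying flat, 130 mm long, 22 mm high; bystander. Origin: its pivot, on the worktop.
Things that resemble listed ones, but are neither listed nor needed, are in the scene too. What is shaped like the palette but pink or yellow is not meant. Of the things that look like the dispenser, the larger one is meant.

How it is judged (in metres and radians):
On the way, in this order (a step that is already met when the one before it is completed fails the run):
1. the dispenser stands centred and square on the cork mat (horizontal distance between dispenser and mat below 0.025 m and angle between the x axis of dispenser and the x axis of mat, either way round below 0.2 rad and angle between dispenser's own z axis and vertical below 0.1 rad and height (world z) of dispenser below 0.008 m and linear speed of dispenser below 0.01 m/s), for 0.2 s.
2. the palette is fully home in the rack's bottom slot (x of palette in the frame of rack between -0.04 and -0.02 m and y of palette in the frame of rack between -0.012 and 0.012 m and angle between the x axis of palette and the x axis of rack, either way round below 0.1 rad and height (world z) of palette below 0.006 m and angle between palette's own z axis and vertical below 0.05 rad), for 0.2 s.
At the end, for the whole second after the job is handed in: The dispenser stands upright on the worktop with its centre within 25 mm of the mat's centre and its long axis within 0.2 rad of the mat's; the palette lies flat in the rack's bottom slot, in line with it, its leading edge within 11 mm of the back stop; both are at rest (all of step 1 and all of step 2 and linear speed of palette below 0.01 m/s); the robot touches nothing.
It fails at once if the palette is lifted off the worktop or tipped (height (world z) of palette above 0.02 m or angle between palette's own z axis and vertical above 0.25 rad).
It fails at once if the dispenser is lifted off the worktop or tipped (height (world z) of dispenser above 0.02 m or angle between dispenser's own z axis and vertical above 0.35 rad).
It fails at once if the jar, doll or clamp is disturbed (distance of any of jar, doll, clamp from where it was at the start of the episode above 0.03 m).
It also fails if it takes over 72 s, if anything falls off the work surface, if the arm or the gripper's body presses on something with over 40 N, if the wrist force passes 120 N, or if a joint passes its speed limit or range.

ROBOT

A 6-joint arm with a two-finger parallel gripper is mounted at the origin on the work surface. World frame = base frame: x ahead of the robot, y to its left, z up, the work surface at z = 0. Lengths are in m, angles in degrees, forces in N, time in s.
With the tool pointing down it reaches from about 0.375 to 0.75 m from the base axis. Payload 9 kg.
Tool frame: the origin (TCP) lies where the fingers leave the gripper's body, on its centre line; the fingertips stand 73 mm ahead of it and the grasp point (between the pads) lies 54 mm ahead of it (robot.tip_reach is the distance from the TCP to the fingertips, in m); z points along the fingers, y is the line along which they close (so a half turn about z gives the same grasp; the last joint's range is limited). The gripper opens to 85 mm and grips with 20 to 120 N. Pads are 22 mm wide; open, the fingers measure 114 mm over their backs; the gripper's body (76 mm by 85 mm) begins 54 mm behind the grasp point. The pads swing forward as they close: fully open they stand 13 mm farther back than shut.
Start: joints at [64.36, 5.964, 5.575, 89.605, 0, 77.527], TCP at [0.137, 0.584, 0.304] pointing down, gripper open.
Joint ranges: [-171.21, 171.21], [-48.23, 106.86], [-62.78, 66.21], [-105.2, 120.99], [-86.42, 89.51], [-180, 180]. Speed limits (degrees/s): [127.2, 127.2, 147.25, 180, 180, 180].

INTERFACE

Orientations are given as [roll, pitch, yaw] about the fixed x, y, z axes, in that order (R = Rz(yaw) Ry(pitch) Rx(roll)).
In Python, from plant import robot gives the robot as it stands. Calls block until the motion is done:
- robot.move_pose(position, orientation): joint-space move of the TCP to a pose.
- robot.line_to(position, vel=0.15, rotation=None, guard=None): straight line of the TCP; rotation=None keeps the orientation; vel is the mean speed in m/s. With guard (N) it stops when the force on the tool has changed by that much, and returns True; else False.
- robot.goto_joints(angles): joint-space move.
- robot.set_gripper(opening): finger opening in m; the grip force is fixed at half the most; returns when the fingers have stopped.
- robot.pause(seconds).
- robot.ik(position, orientation): joint angles nearest the present ones, or None.
- robot.observe(): the state.
- robot.grab_frame(name): name is "scene" or "top" or "wrist"; returns the picture (384x512x3 uint8, blue, green, red); there is no depth.
- robot.get_calibration(name): a dict with "vertical_fov" (degrees; the focal length in pixels is half the picture's height over the tangent of half this angle, whatever the lens; pixels are square), "cx", "cy" (the principal point, pixels), "rvec" (rotation vector, rad) and "tvec" (3), from world to camera coordinates, as OpenCV has them. Camera axes: x right, y down, z forward; pixel columns grow to the right and rows downward; lengths in m; the calibration is good to about 2 mm. A picture is of the moment at which its call begins: read the wrist's pose just before it. get_calibration takes no time and is no camera call; for the wrist camera it gives the pose at the moment of the call.
A pose or a line that the arm cannot do raises robot.IKError and nothing moves.
- robot.job_done(): hands the job in; it is judged then, once.
The state is a dict: "time": time; "q": joint angles; "qvel": joint speeds; "joint_torque": joint torques, N m; "tool_pos": TCP position; "tcp_rot": TCP orientation; "ft_force": force on the tool from outside, world axes, zero at the start; "torque": the same for the moment, N m; "gripper_width": finger opening in m; "gripper_force": force on a finger pad.
Only numpy, scipy, OpenCV 4.12 (cv2) and the standard library are available. Lean on these libraries where they do the work, as an engineer would, in place of code of your own. Each camera call takes 0.05 s, during which the arm holds its last target. There are 200 camera calls.

## Working session

There is one attempt and no reset: what is moved stays moved. The work goes in short steps, each a Python script; the robot and the scene stay as the last script left them, time stands still between calls to the robot, and variables do not carry over. Pictures are saved under pics/ and viewed, at most 10 in all, crops included, and the job is handed in when it is done.

```bash
mkdir -p pics; ls; python3 - <<'E'
from plant import robot
import cv2,numpy as np
for n in("scene","top"):
    im=robot.grab_frame(n); cv2.imwrite(f"pics/{n}0.png",im)
    c=robot.get_calibration(n); print(n,c)
    R=cv2.Rodrigues(np.array(c["rvec"]))[0]; print(-R.T@np.array(c["tvec"]))
a=cv2.imread("pics/top0.png"); cv2.imwrite("pics/top0b.png",cv2.resize(a,(800,600),interpolation=cv2.INTER_CUBIC))
E
```

```text
pics
scene {'vertical_fov': 51.51982864171059, 'cx': 256.8137948100426, 'cy': 190.78700591093371, 'rvec': array([ 1.71522994,  1.73745511, -0.78534568]), 'tvec': array([-0.08646712, -0.32532614,  1.62992318])}
[1.43107945 0.11517737 0.84184858]
top {'vertical_fov': 55.63912269997749, 'cx': 250.39040952972368, 'cy': 185.98060173635292, 'rvec': array([ 2.20758657, -2.14653845,  0.10075003]), 'tvec': array([0.04468555, 0.5620838 , 1.13310578])}
[0.45734542 0.06272077 1.17845872]
```

View pics/top0b.png

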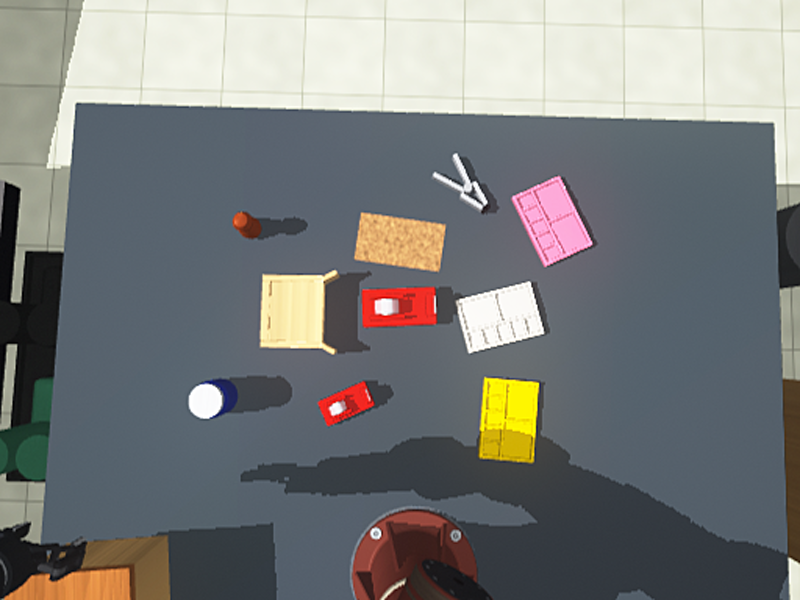

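View pics/scene0.png

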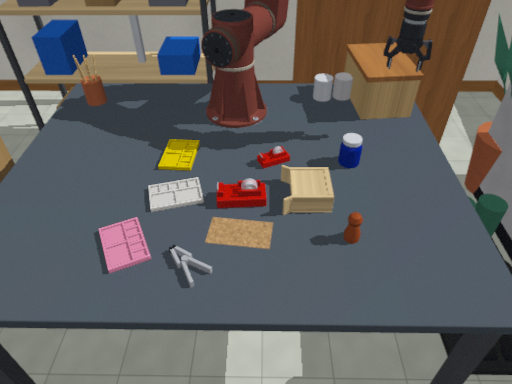

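The top view (800x600) shows the mat at (400,241), the dispenser at (400,307), the white palette at (502,316) and the rack at (295,312), mouth facing right. The jar is at (210,400), the doll at (245,224) and the clamp at (467,187). The small dispenser at (345,403) and the pink and yellow palettes are the look-alikes. Next I'll measure from contours and crops.

```bash
cat > h.py <<'E'
from plant import robot
import cv2,numpy as np
def cal(n):
    c=robot.get_calibration(n); f=192/np.tan(np.radians(c["vertical_fov"])/2)
    K=np.array([[f,0,c["cx"]],[0,f,c["cy"]],[0,0,1]])
    return K,cv2.Rodrigues(np.array(c["rvec"],float))[0],np.array(c["tvec"],float).ravel()
def ray(C,p,z=0.):
    K,R,t=C; p=np.atleast_2d(p).astype(float)
    d=np.c_[p,np.ones(len(p))]@np.linalg.inv(K).T@R; o=-R.T@t
    return (o+d*((z-o[2])/d[:,2])[:,None])[:,:2]
def proj(C,P):
    K,R,t=C; q=np.atleast_2d(P)@R.T+t; q=q@K.T; return q[:,:2]/q[:,2:]
def tri(C1,p1,C2,p2):
    P=[C[0]@np.c_[C[1],C[2]] for C in(C1,C2)]
    X=cv2.triangulatePoints(P[0],P[1],np.array(p1,float).reshape(2,1),np.array(p2,float).reshape(2,1)); return (X[:3]/X[3]).ravel()
def rect(pts):
    (c,s,a)=cv2.minAreaRect((pts*1000).astype(np.float32))
    if s[0]<s[1]: s=s[::-1]; a+=90
    return np.round(c,1),np.round(s,1),round((a+90)%180-90,1)
E
python3 - <<'E'
from h import *
C=cal("top"); a=cv2.imread("pics/top0.png")
hsv=cv2.cvtColor(a,cv2.COLOR_BGR2HSV); H,S,V=cv2.split(hsv)
masks={"mat":((H>8)&(H<22)&(S>80)&(V>120),0.001),"white":((S<25)&(V>150),.016),"red":(((H<5)|(H>175))&(S>200)&(V>120),.034)}
for n,(m,z) in masks.items():
    m=m.astype(np.uint8); m[:95]=0; m[240:]=0; m[:,:220]=0; m[:,365:]=0
    if n=="white": m[:,:288]=0; 
    m=cv2.morphologyEx(m,cv2.MORPH_CLOSE,np.ones((5,5),np.uint8))
    cs=cv2.findContours(m,cv2.RETR_EXTERNAL,cv2.CHAIN_APPROX_NONE)[0]; k=max(cs,key=cv2.contourArea)
    print(n,cv2.contourArea(k),rect(ray(C,k[:,0],z)), rect(ray(C,k[:,0],0)), cv2.boxPoints(cv2.minAreaRect(k)).round(1).tolist())
def crop(im,x,y,w,h,s,o): cv2.imwrite(o,cv2.resize(im[y:y+h,x:x+w],None,fx=s,fy=s,interpolation=cv2.INTER_CUBIC))
crop(a,155,125,200,110,4,"pics/topc.png")
crop(cv2.imread("pics/scene0.png"),140,150,200,110,4,"pics/scenec.png")
E
```

```text
mat 1612.0 (array([667.2,  46.2]), array([180. , 102.7]), 83.1) (array([667.3,  46.2]), array([180.2, 102.8]), 83.1) [[226.1999969482422, 165.89999389648438], [230.5, 135.1999969482422], [285.0, 143.0], [280.6000061035156, 173.6999969482422]]
white 1682.5 (array([ 514.8, -160.8]), array([161.7, 111.7]), -74.2) (array([ 515.6, -163.9]), array([164. , 113.3]), -74.2) [[290.29998779296875, 191.6999969482422], [339.3999938964844, 179.1999969482422], [348.1000061035156, 213.1999969482422], [299.1000061035156, 225.8000030517578]]
red 998.5 (array([528.5,  44.8]), array([147.5,  73.3]), -86.0) (array([530.6,  44.3]), array([151.9,  75.5]), -86.0) [[231.10000610351562, 185.39999389648438], [277.8999938964844, 183.5], [278.8999938964844, 206.6999969482422], [232.10000610351562, 208.60000610351562]]
```

View pics/topc.png

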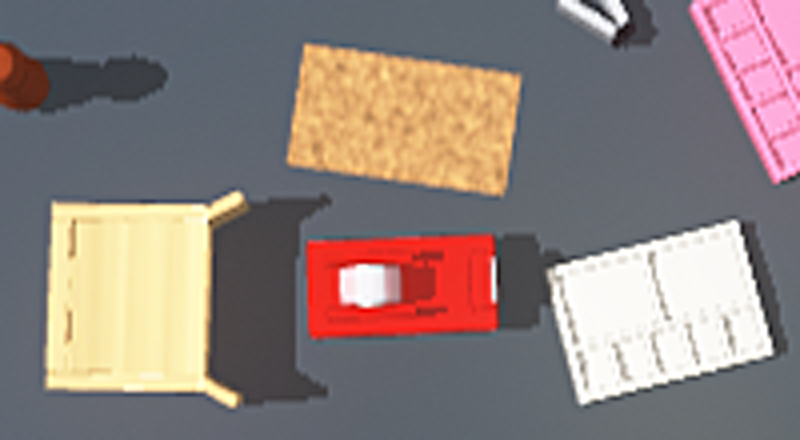

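View pics/scenec.png

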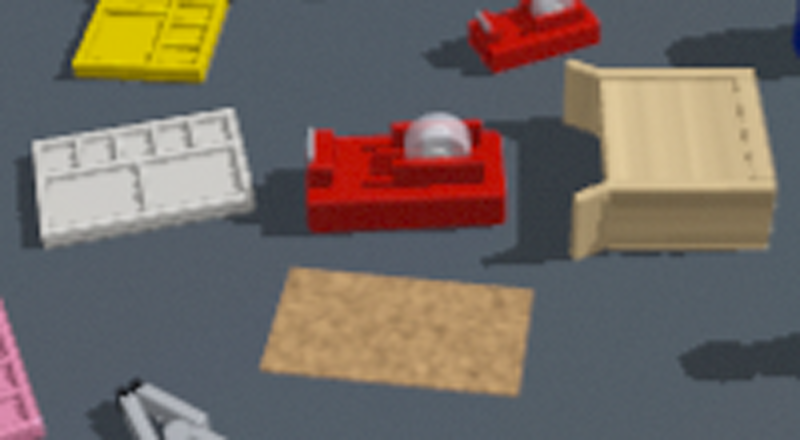

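The crops show the rack's roof corners at about (52,203), (212,207), (208,391) and (46,388) in the top crop. In the scene crop they are (773,190), (603,188), (605,72) and (755,70). The roll is on the dispenser's +y half. I'll triangulate those next.

```bash
python3 - <<'E'
from h import *
T=cal("top");S=cal("scene")
t=lambda p:((np.array(p,float)+.5)/4-.5)+[155,125]
s=lambda p:((np.array(p,float)+.5)/4-.5)+[140,150]
f=lambda n,a,b:print(n,tri(T,t(a),S,s(b)).round(4))
f("rack back far",(52,203),(773,190));f("rack back near",(46,388),(755,70))
f("rack front far",(212,207),(603,188));f("rack front near",(208,385),(605,72))
f("cheek far",(245,196),(575,193));f("cheek near",(238,405),(568,62))
f("disp back-near",(309,337),(500,133));f("disp far +y",(308,240),(505,172));f("disp far -y",(496,235),(308,180))
f("pal far-y",(740,220),(42,237));f("pal near-y",(773,352),(33,143));f("pal near +y",(584,404),(235,110));f("pal far+y",(548,268),(253,203))
f("mat",(521,73),(262,371));f("mat",(288,164),(533,290))
print("roof z.06",ray(T,[t(p) for p in((52,203),(46,388),(212,207),(206,388))],.06).round(4))
print(robot.tip_reach,robot.observe()["tool_pos"])
for p,y in(((.53,.02,.15),94),((.53,.02,.15),-86),((.667,.02,.08),83),((.667,.02,.08),-97),((.51,-.28,.08),94),((.51,-.28,.08),-86)):
    q=robot.ik(p,[180,0,y]); print(p,y,None if q is None else np.round(q))
E
```

```text
rack back far [0.5829 0.3162 0.062 ]
rack back near [0.441  0.3177 0.0595]
rack front far [0.5832 0.1932 0.0632]
rack front near [0.4467 0.1967 0.0612]
cheek far [0.5921 0.1704 0.0661]
cheek near [0.432  0.1705 0.0599]
disp back-near [0.486  0.1179 0.0317]
disp far +y [0.5602 0.1208 0.0574]
disp far -y [ 0.5682 -0.0243  0.0558]
pal far-y [ 0.5896 -0.2233  0.0167]
pal near-y [ 0.4847 -0.2516  0.0177]
pal near +y [ 0.4391 -0.0994  0.0148]
pal far+y [ 0.5471 -0.0709  0.0125]
mat [ 0.7073 -0.0468  0.0036]
mat [0.627  0.1417 0.0021]
roof z.06 [[0.5832 0.3171]
 [0.4409 0.3149]
 [0.5835 0.1935]
 [0.4443 0.1927]]
0.0726 [0.13656332 0.58402043 0.30321362]
(0.53, 0.02, 0.15) 94 [-12.  -4. -21.  73.   0.  74.]
(0.53, 0.02, 0.15) -86 [ -12.   -4.  -21.   73.    0. -106.]
(0.667, 0.02, 0.08) 83 [-9. 22.  0. 68.  0. 88.]
(0.667, 0.02, 0.08) -97 [ -9.  22.   0.  68.   0. -92.]
(0.51, -0.28, 0.08) 94 [-42.   8. -16.  66.   0.  44.]
(0.51, -0.28, 0.08) -86 [ -42.    8.  -16.   66.    0. -136.]
```

Measurements agree with the sizes given:
- **Rack:** origin about (0.513, 0.248), axis about 91°.
- **Dispenser:** (0.5285, 0.045), 94°.
- **Mat:** (0.667, 0.046), 83°.
- **Palette:** (0.515, -0.161), 105.8°.

The dispenser is 76 mm wide, so I'll hold it across its width and slide it.

```bash
python3 - <<'E'
from h import *
r=robot; D=lambda y:[180,0,y]
r.set_gripper(.085)
r.move_pose([.531,.010,.17],D(94))
if r.line_to([.531,.010,.078],vel=.06,guard=6): print("touch",r.observe()["tool_pos"]); r.line_to([.531,.010,.17]); raise SystemExit
r.set_gripper(.06); o=r.observe(); print(o["gripper_width"],o["ft_force"],o["tool_pos"],o["time"])
if o["gripper_width"]>.068:
    print(r.line_to([.6,.010,.078],vel=.06,rotation=D(90),guard=30))
    print(r.line_to([.663,.0115,.078],vel=.06,rotation=D(83.1),guard=30)); print(r.observe()["ft_force"])
cv2.imwrite("pics/top1.png",r.grab_frame("top")); cv2.imwrite("pics/sc1.png",r.grab_frame("scene")); print(r.observe()["time"])
E
python3 -c "
import cv2
a=cv2.imread('pics/top1.png')[80:240,150:350];b=cv2.imread('pics/sc1.png')[120:280,140:340]
cv2.imwrite('pics/v1.png',cv2.resize(cv2.hconcat([a,b]),(800,320),interpolation=2))"
```

```text
0.07473216845983593 [-1.14710342 -0.28537831  5.71059983] [0.531376   0.00992489 0.0787846 ] 4.7667
False
False
[-4.34777455 -0.51437043  6.5274244 ]
7.3667
```

View pics/v1.png

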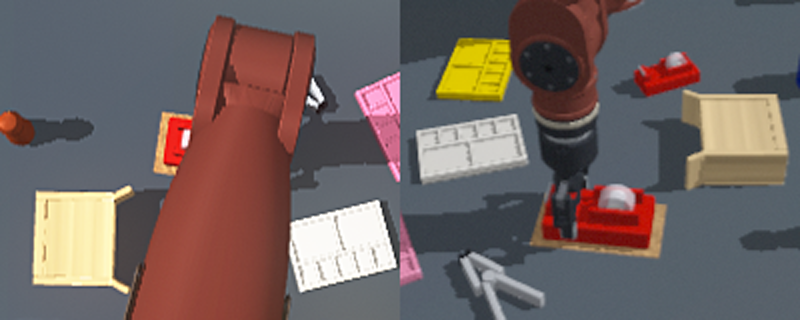

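The dispenser is held flat on the mat. I'll release it, back off to behind the palette, and check.

```bash
cat > seg.py <<'E'
from h import *
def seg(fn):
    C=cal("top"); a=cv2.imread(fn); H,S,V=cv2.split(cv2.cvtColor(a,cv2.COLOR_BGR2HSV))
    for n,m,z,xr,yr in(("white",(S<25)&(V>150),.016,(180,365),(165,240)),("red",((H<5)|(H>175))&(S>200)&(V>120),.034,(215,300),(130,212))):
        m=m.astype(np.uint8); k=np.zeros_like(m); k[yr[0]:yr[1],xr[0]:xr[1]]=1; m=cv2.morphologyEx(m*k,cv2.MORPH_CLOSE,np.ones((7,7),np.uint8))
        c=max(cv2.findContours(m,0,1)[0],key=cv2.contourArea); print(n,rect(ray(C,c[:,0],z)))
E
python3 - <<'E'
from seg import *
r=robot; D=lambda y:[180,0,y]
r.set_gripper(.085); r.line_to([.663,.0115,.17],vel=.12)
r.move_pose([.5464,-.2724,.14],D(105.8)); r.set_gripper(.06)
cv2.imwrite("pics/top2.png",r.grab_frame("top")); seg("pics/top2.png"); o=r.observe();print(o["time"],o["gripper_width"],o["ft_force"])
a=cv2.imread('pics/top2.png')[80:240,150:363]; cv2.imwrite('pics/v2.png',cv2.resize(a,(799,600),interpolation=2))
E
```

```text
white (array([ 514.8, -160.8]), array([161.7, 111.8]), -74.2)
red (array([666.9,  46.7]), array([147.9,  75.7]), 83.4)
10.15 0.05989187998288395 [-0.09057772  0.70583099 -0.23806274]
```

View pics/v2.png

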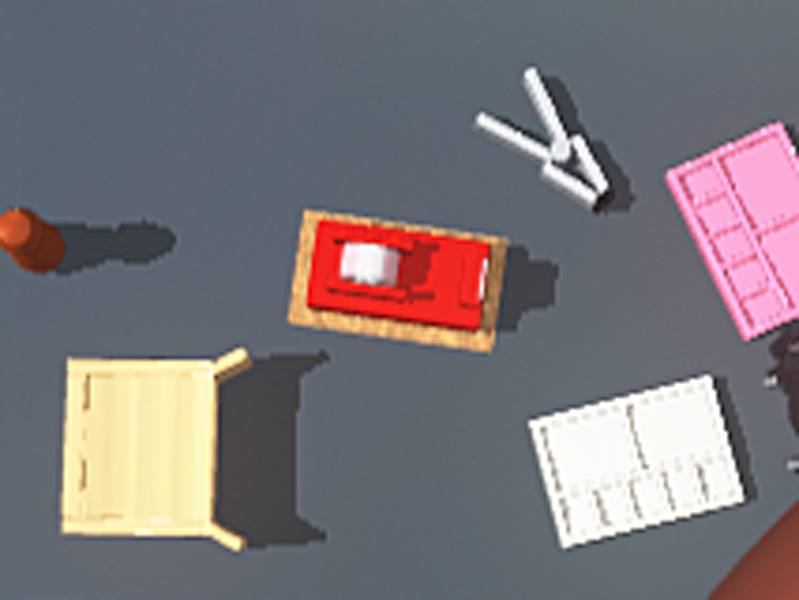

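The dispenser sits at (0.667, 0.047), 83.4°, within 1 mm of the mat's centre. Next is the palette: a two-finger push along a curved path whose tangent follows the palette's own axis, stopping before the mouth to check.

```bash
cat > push.py <<'E'
from seg import *
from scipy.interpolate import CubicHermiteSpline as CH
r=robot; D=lambda y:[180,0,y]
def push(c0,h0,c1,h1,z,n,vel=.06,off=.091,guard=20):
    k=lambda h:1/np.tan(np.radians(h)); s=CH([c0[1],c1[1]],[c0[0],c1[0]],[k(h0),k(h1)])
    for y in np.linspace(c0[1],c1[1],n+1)[0:]:
        h=np.arctan2(1,s(y,1)); p=np.array([s(y),y])-off*np.array([np.cos(h),np.sin(h)])
        if r.line_to([*p,z],vel=vel,rotation=D(np.degrees(h)),guard=guard): print("guard at y",y,r.observe()["ft_force"]); return True
E
python3 - <<'E'
from push import *
r.set_gripper(.07)
print(r.line_to([.5464,-.2724,.055],vel=.05,guard=4)); o=r.observe(); print(o["tool_pos"],o["ft_force"],o["gripper_width"])
z=o["tool_pos"][2]+.004; r.line_to([.5464,-.2724,z]); print("z",z)
push((.5148,-.1608),105.8,(.513,.07),91,z,9)
cv2.imwrite("pics/top3.png",r.grab_frame("top")); cv2.imwrite("pics/sc3.png",r.grab_frame("scene")); o=r.observe();print(o["time"],o["tool_pos"],o["ft_force"])
a=cv2.imread('pics/top3.png')[80:240,150:350];b=cv2.imread('pics/sc3.png')[120:280,140:340]
cv2.imwrite('pics/v3.png',cv2.resize(cv2.hconcat([a,b]),(800,320),interpolation=2))
E
```

```text
True
[ 0.54625946 -0.27224225  0.06492778] [-1.53238424  1.31281397  7.62615688] 0.07002348357249669
z 0.06892778452012502
17.975 [ 0.51454263 -0.02092713  0.06888123] [ 0.12549956 -0.46554239 -0.31478283]
```

View pics/v3.png

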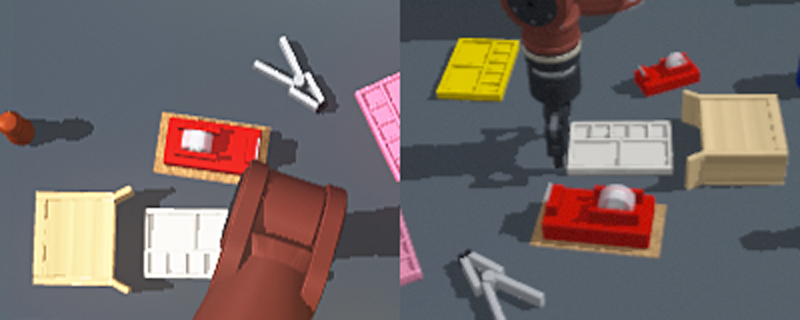

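The palette lies in line just before the mouth. Its front corners are at about (147,208) and (145,277) in the left crop. I'll check the lateral offset and push home with a guard.

```bash
python3 - <<'E'
from push import *
C=cal("top"); f=lambda p:(np.array(p,float)+.5)/2-.5+[150,80]
e=ray(C,[f((147,208)),f((145,277))],.016); print(e.round(4),e.mean(0)); 
z=.0689
if not push((.513,.07),91,(.5125,.19),91,z,4,guard=15):
    p=r.observe()["tool_pos"]; h=np.radians(91)
    print(r.line_to([p[0]+.055*np.cos(h),p[1]+.055*np.sin(h),z],vel=.03,guard=10))
o=r.observe();print(o["tool_pos"],o["ft_force"],o["time"])
p=o["tool_pos"]
r.line_to([p[0],p[1]-.03,z],vel=.1); r.line_to([p[0],p[1]-.03,.17],vel=.15)
r.move_pose([.45,-.27,.25],D(91))
cv2.imwrite("pics/top4.png",r.grab_frame("top")); cv2.imwrite("pics/sc4.png",r.grab_frame("scene")); seg("pics/top4.png"); print(r.observe()["time"])
a=cv2.imread('pics/top4.png')[110:230,160:280];b=cv2.imread('pics/sc4.png')[130:250,220:340]
cv2.imwrite('pics/v4.png',cv2.resize(cv2.hconcat([a,b]),(800,400),interpolation=2))
E
```

```text
[[0.5661 0.1476]
 [0.4559 0.147 ]] [0.5109988  0.14733757]
True
[0.51328067 0.13136722 0.06868932] [-0.3757702  -3.11915243  3.74464043] 21.9333
white (array([510.4, 169. ]), array([108.9,  51.3]), 2.0)
red (array([666.9,  46.7]), array([147.9,  75.7]), 83.4)
24.7333
```

View pics/v4.png

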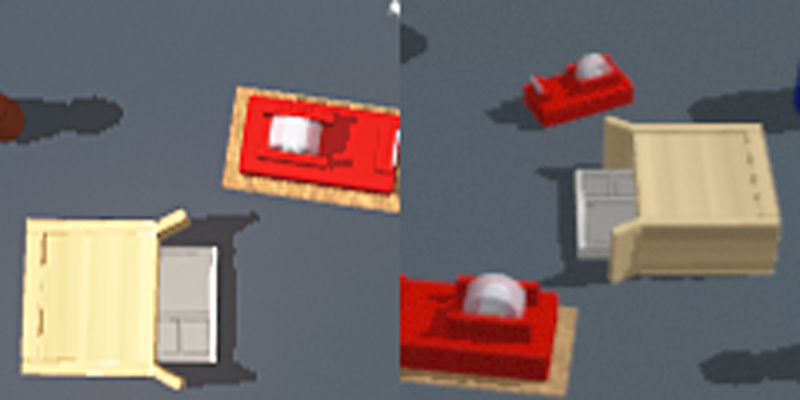

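The palette's rear edge is at y≈0.142, which matches fully home, and the guard fired at the back stop. It stands about 1° from the rack's axis and 2 mm off its centre line. The dispenser hasn't moved and the arm is clear.

```bash
python3 -c "
from plant import robot
print(robot.job_done())"
```

```text
the job is handed in; nothing more can be done
None
```

The job is handed in: the dispenser stands within 1 mm of the mat's centre and square with it, and the palette is home against the rack's back stop, by my own camera measurements; the hand-in returned no verdict.

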